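Sort cured soaps into their packing trays

TASK

Sort the five finished soaps into the white packing trays: the two round soaps into the tray with two round wells, the two oblong bars into the tray with two oblong wells, and the heart into the tray with the single square well. Put one soap in each well, lying flat on the well's floor, stamped face still up, and let go of it; leave the glass jug and the spatula where they are.

Things in the scene. Friction and masses are not known exactly. Their poses are not given: they have to be found in the camera images.
- round_soap_a: A round soap, a loose honey-coloured disc 56 mm in diameter and 30 mm high, standing at the start flat on the table; about 75 g; one of two alike. Origin: centre of its underside; z up out of its stamped face.
- round_soap_b: A round soap, a loose honey-coloured disc 56 mm in diameter and 30 mm high, standing at the start flat on the table; about 75 g; the other of two alike. Origin: centre of its underside; z up out of its stamped face.
- bar_soap_a: An oblong soap bar, loose, honey-coloured, 76 x 40 mm (along its x and y), 30 mm high, lying flat on the table at the start; about 90 g; one of two alike. Origin: centre of its underside; z up out of its stamped face.
- bar_soap_b: An oblong soap bar, loose, honey-coloured, 76 x 40 mm (along its x and y), 30 mm high, lying flat on the table at the start; about 90 g; the other of two alike. Origin: centre of its underside; z up out of its stamped face.
- heart_soap: Heart-shaped soap, loose, honey-coloured, 30 mm high, 61 x 56 mm, 70 g: a square of 36 mm side turned 45 degrees, with discs of 18 mm radius centred at x 13, y +-13 mm as lobes. Origin: square's centre, on the underside; tip at x -25 mm; z up out of its stamped face. Grip it 54 mm wide along a line 45 degrees either side of its x: one finger on a straight flank, one on the opposite lobe, centred 9 mm from the origin towards that lobe.
- round_tray: White packing tray for the round soaps, 98 mm (its x) by 186 mm (its y), 14 mm high, with two round wells of 78 mm diameter, centred at y = -44 and +44 mm; the wells are 8 mm deep, their floor 6 mm above the table. Fixed to the table; it may stand at any of three places and a little turned. Origin: centre of its underside; z up.
- bar_tray: White packing tray for the oblong bars, 82 mm (its x) by 226 mm (its y), 14 mm high, with two oblong wells, end to end, each 62 mm along x and 98 mm along y, centred at y = -54 and +54 mm; the wells are 8 mm deep, their floor 6 mm above the table; a bar fits only with its length along the tray's y. Fixed to the table; it may stand at any of three places and a little turned. Origin: centre of its underside; z up.
- heart_tray: White packing tray for the heart, 110 mm square, 14 mm high, with a single square well of 90 mm side at its centre; the well is 8 mm deep, its floor 6 mm above the table. Fixed to the table; it may stand at any of three places and a little turned. Origin: centre of its underside; z up.
- jug: Bystander: a loose clear glass measuring jug, 90 mm in diameter, 75 mm high, with a handle, standing beyond the trays on the robot's left. Origin: centre of its underside.
- spatula: Bystander: a loose spatula lying flat across, beyond the trays on the robot's right. Origin: on the table under the tool, x along it towards the blade.
Not all that is in view belongs to the job. Leave any blue look-alike of the bar_soap_a alone. Leave any black look-alike of the round_tray alone.

How it is judged:
By the outcome, as a careful person would: the job done as asked, in the order asked, and still so for the second after the job is handed in, with the robot touching nothing.
It also fails if it takes over 104 s, if anything falls off the work surface, if the arm or the gripper's body presses on something with over 40 N, if the wrist force passes 120 N, or if a joint passes its speed limit or range.

ROBOT

A 7-joint arm with a two-finger parallel gripper is mounted at the origin on the work surface. World frame = base frame: x ahead of the robot, y to its left, z up, the work surface at z = 0. Lengths are in m, angles in rad, forces in N, time in s.
With the tool pointing down it reaches from about 0.4 to 0.85 m from the base axis. Payload 10.4 kg.
Tool frame: the origin (TCP) lies between the finger pads; the fingertips stand 22 mm ahead of it and the grasp point (between the pads) lies 3 mm ahead of it; z points along the fingers, y is the line along which they close (so a half turn about z gives the same grasp; the last joint's range is limited). The gripper opens to 85 mm and grips with 20 to 120 N. Pads are 22 mm wide; open, the fingers measure 114 mm over their backs; the gripper's body (76 mm by 85 mm) begins 54 mm behind the grasp point. The pads swing forward as they close: fully open they stand 13 mm farther back than shut.
Start: joints at [-1.223, 0.332, -0.065, 1.46, 0.022, 1.35, -0.088], TCP at [0.226, 0.583, 0.253] pointing down, gripper open.
Joint ranges: [-2.6, 2.6], [-0.5, 2.12], [-1.47, 1.34], [0.16, 2.42], [-1.27, 4.41], [0.06, 2.06], [-2.6, 2.6]. Speed limits (rad/s): [2.22, 2.22, 2.79, 2.79, 3.14, 3.14, 3.14].

INTERFACE

Orientations are given as a unit quaternion [x, y, z, w].
In Python, from workcell import manip, camera, ticket, boxes_of, outline_of gives the robot as it stands.
- The arm moves only by the tool carry_out, never from a script. Its argument "deltas" is a list of rows, each a list of 5 numbers: the shift along the tool's x, y, z as a fraction of full scale, then the turn about the tool's z as a fraction of full scale, then the opening, from -1 (shut) to 1 (fully open), so that 0 is half open. In form: [[tx, ty, tz, spin, gripper], ...]. A call has 1 to 20 rows; each row is the pose to reach, as a shift and turn from the pose commanded when the call began, along the tool's axes at that moment; what a row does not reach only later rows make up. Full scale, the value 1, is 150 mm for a shift and 30 degrees for a turn. A row lasts 1/8 s, in which the tool goes at most 62.5 mm and 10.7 degrees, less where a joint would pass 70% of its speed; a pose out of reach is approached as far as the arm can. A call with a number of a shift or a turn outside -1 to 1 is refused whole. A call with a gripper value outside its range is refused whole. The fingers move at their own pace and stop on an object; "force" is the grip in N (left out, the last holds). Time passes only in rows, so rows that repeat a pose let the fingers close. It gives the time, the measured TCP pose, the force, the opening and the grip force at its end, in the units of the state.
- manip.get_obs(): the state, without advancing time (a new reading comes with each control period).
- camera(name): name is "side" or "top" or "wrist"; returns a dict with "img" (384x512x3 uint8, red, green, blue), "depth" (384x512 float32, m along the optical axis (not along the pixel's ray), 0 where there is no reading), "vertical_fov" (degrees; the focal length in pixels is half the picture's height over the tangent of half this angle, whatever the lens; pixels are square), "cx", "cy" (the principal point, pixels), "R" (3x3) and "t" (3): a world point X has camera coordinates R X + t. Camera axes: x right, y down, z forward; pixel columns grow to the right and rows downward; lengths in m; the calibration is good to about 2 mm. A picture is of the moment at which its call begins.
- ticket.hand_in(): hands the job in; it is judged then, once.
Trained networks look in a picture, given as the dict that the camera call returned (one of the last four; its "shot" number tells which), for a name from the list of things; names that differ only in an ending like _2 or _b are one class to them, and where a whole thing is asked for, a point or a joint stands for the part that bears it (a point fixed in the world has none). Each returns a list of dicts, best first, with "conf" (0 to 1); they miss things now and then, are a little off and sometimes report something else, mostly with a low value. They report only what shows in the picture. A call takes as long as a camera call. They do not tell look-alikes from the thing itself.
- boxes_of(query, picture): "position" ([x, y, z] in m, in world coordinates, good to about 4 mm: the middle of the surface that is visible of it).
- outline_of(query, picture): "region" (384x512 bool, what is visible of it).
The state is a dict: "clock": time; "joint_pos": joint angles; "joint_velocities": joint speeds; "tau": joint torques, N m; "position": TCP position; "ee_rot": TCP orientation; "ft_force": force on the tool from outside, world axes, zero at the start; "torque": the same for the moment, N m; "grip_width": opening from 0.0 (shut) to 1.0 (fully open); "grasp_force": force on a finger pad.
Only numpy, scipy, OpenCV 4.12 (cv2) and the standard library are available. Lean on these libraries where they do the work, as an engineer would, in place of code of your own. Each camera call takes 0.05 s, during which the arm holds its last target. There are 200 camera calls.

## Working session

There is one attempt and no reset: what is moved stays moved. The work goes in short steps, Python scripts to look and compute and a tool call to move; the robot and the scene stay as the last step left them, time stands still between calls to the robot, and variables do not carry over. Pictures are saved under pics/ and viewed, at most 14 in all, crops included, and the job is handed in when it is done.

Besides the shell and the picture viewer there is one more tool, called after "Request:" as name(argument=value, ...), one argument or row to a line, values as JSON. carry_out: Moves the arm, as the interface text tells. Its arguments: {"type":"object","properties":{"deltas":{"type":"array","items":{"type":"array","items":{"type":"number"}}},"force":{"type":"number"}},"required":["deltas"]}

```bash
ls; mkdir -p pics
python3 - <<'E'
from workcell import manip,camera,boxes_of,outline_of
import cv2,numpy as np
o=manip.get_obs();print({k:np.round(v,3) for k,v in o.items()})
for n in("top","side"):
    p=camera(n);cv2.imwrite(f"pics/{n}0.png",p["img"][:,:,::-1])
    print(n,p["vertical_fov"],p["cx"],p["cy"],np.round(p["R"],3).tolist(),np.round(p["t"],3))
    for q in("round_soap_a","bar_soap_a","heart_soap","round_tray","bar_tray","heart_tray","jug","spatula"):
        for b in boxes_of(q,p):print(q,round(b["conf"],2),np.round(b["position"],3))
E
```

```text
pics
{'clock': np.float64(0.0), 'joint_pos': array([-1.223,  0.333, -0.065,  1.461,  0.022,  1.35 , -0.089]), 'joint_velocities': array([ 0.001, -0.   ,  0.001, -0.001,  0.002,  0.   , -0.001]), 'tau': array([-1.0000e-03, -6.2545e+01,  4.9000e-02, -3.9160e+01,  1.6000e-02,
        1.0000e-02, -0.0000e+00]), 'position': array([0.226, 0.582, 0.252]), 'ee_rot': array([ 0.184,  0.983, -0.001, -0.   ]), 'ft_force': array([0.343, 0.141, 0.23 ]), 'torque': array([ 0.006, -0.014, -0.043]), 'grasp_force': np.float64(0.0), 'grip_width': np.float64(1.003)}
top 48.45528542424907 249.9079567314307 192.54256825842282 [[-0.001, -1.0, 0.006], [-0.999, 0.0, -0.055], [0.055, -0.006, -0.998]] [0.007 0.514 1.365]
round_soap_a 0.62 [ 0.432 -0.139  0.03 ]
round_soap_a 0.5 [0.444 0.016 0.028]
bar_soap_a 0.7 [0.265 0.318 0.032]
bar_soap_a 0.68 [0.377 0.314 0.026]
bar_soap_a 0.54 [0.416 0.166 0.029]
heart_soap 0.73 [ 0.409 -0.305  0.023]
round_tray 0.64 [0.644 0.017 0.008]
round_tray 0.56 [ 0.208 -0.326  0.008]
bar_tray 0.91 [0.576 0.339 0.002]
heart_tray 0.58 [ 0.55  -0.319  0.006]
jug 0.7 [0.768 0.237 0.018]
spatula 0.63 [ 0.773 -0.122  0.   ]
side 50.800601843083086 253.87253146944738 191.7665504611722 [[0.903, -0.429, 0.019], [-0.297, -0.655, -0.695], [0.311, 0.622, -0.719]] [-0.442  0.187  1.165]
round_soap_a 0.77 [0.441 0.003 0.033]
round_soap_a 0.55 [ 0.425 -0.142  0.034]
bar_soap_a 0.84 [0.262 0.306 0.028]
bar_soap_a 0.51 [0.406 0.159 0.03 ]
heart_soap 0.93 [ 0.4   -0.313  0.029]
round_tray 0.67 [ 0.207 -0.344  0.01 ]
round_tray 0.65 [0.638 0.005 0.014]
bar_tray 0.57 [0.57  0.336 0.004]
heart_tray 0.65 [ 0.553 -0.322  0.01 ]
jug 0.68 [0.753 0.219 0.049]
spatula 0.7 [ 0.774 -0.133  0.004]
```

View pics/top0.png

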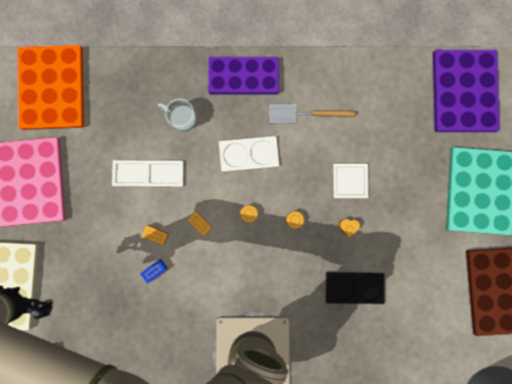

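View pics/side0.png

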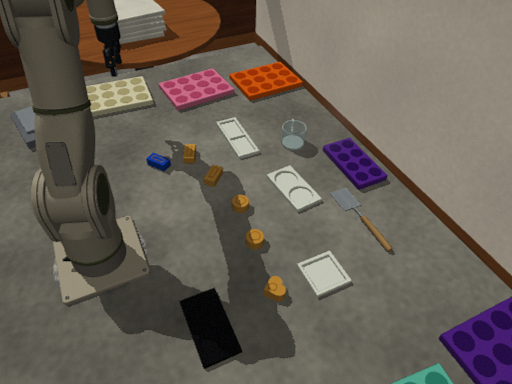

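The top view shows the bars at (154,235) and (200,223), the rounds at (249,213) and (295,219), and the heart at (350,227). The white trays are at (148,173), (250,153) and (350,181). The blue bar at (154,271) and the black tray at (355,288) are decoys. The side view agrees.

```bash
cat > h.py <<'E'
import numpy as np,cv2
from scipy.spatial.transform import Rotation as Ro
from workcell import manip,camera,boxes_of,outline_of
def cloud(p,m):
    f=192/np.tan(np.radians(p["vertical_fov"]/2)); m=m&(p["depth"]>0)
    v,u=np.nonzero(m); d=p["depth"][v,u]
    c=np.stack([(u-p["cx"])/f*d,(v-p["cy"])/f*d,d],1)
    return (c-p["t"])@np.array(p["R"])     # R^T (c-t)
def measure(p,q):
    """top-surface rectangle of every instance: centre, z, sides, yaw of long side (deg), mean offset, colour"""
    out=[]
    for o in outline_of(q,p):
        if o["conf"]<.3: continue
        X=cloud(p,o["region"]); 
        if len(X)<30: continue
        zt=np.percentile(X[:,2],90 if 'soap' in q else 60)
        T=X[abs(X[:,2]-zt)<.006] if 'soap' in q else X
        (c,(w,h),a)=cv2.minAreaRect((T[:,:2]*1000).astype(np.float32))
        if h>w: w,h,a=h,w,a+90
        a=(a+90)%180-90
        col=p["img"][o["region"]].mean(0)
        out.append(dict(c=np.array(c)/1000,z=zt,wh=(w,h),yaw=a,mean=T[:,:2].mean(0),col=col,conf=o["conf"],T=T))
        print(q,"%.2f"%o["conf"],"c",np.round(c,1),"z %.1f"%(zt*1000),"wh %.0fx%.0f"%(w,h),"yaw %.1f"%a,"mean",np.round(T[:,:2].mean(0)*1000,1),"rgb",col.astype(int),"n",len(T))
    return out
def state():
    o=manip.get_obs();R=Ro.from_quat(o["ee_rot"]).as_matrix()
    yy=np.degrees(np.arctan2(R[1,1],R[0,1]))
    print("t %.1f"%o["clock"],"pos",np.round(o["position"]*1000,1),"jaw yaw %.1f"%yy,"q",np.round(o["joint_pos"],2),"F",np.round(o["ft_force"],1),"w %.3f"%o["grip_width"],"tilt z",np.round(R[:,2],3))
    return o,R,yy
def go(xyz,yaw=None):
    """deltas (tx,ty,tz,spin) from now to world mm xyz and jaw yaw deg (mod 180)"""
    o,R,yy=state();d=R.T@(np.array(xyz)/1000-o["position"])/.15
    s=0 if yaw is None else -(((yaw-yy)+90)%180-90)/30
    print("go",xyz,yaw,"->",np.round(d,3),"spin %.3f"%s)
E
python3 - <<'E'
from h import *
p=camera("top")
for q in("bar_soap_a","round_soap_a","heart_soap","bar_tray","round_tray","heart_tray"):measure(p,q)
w=camera("wrist");cv2.imwrite("pics/w0.png",w["img"][:,:,::-1])
o,R,y=state();Rc=np.array(w["R"])
print("cam in tool",np.round(R.T@(-Rc.T@w["t"]-o["position"]),3),np.round(R.T@Rc.T,3).tolist(),w["vertical_fov"])
go([420,240,300],0)
E
```

```text
bar_soap_a 0.78 c [265.7 315.1] z 32.8 wh 74x39 yaw -53.2 mean [265.4 315.5] rgb [ 61  86 172] n 233
bar_soap_a 0.75 c [379.5 311.6] z 32.4 wh 74x39 yaw 66.9 mean [379.5 311.7] rgb [168 121  46] n 229
bar_soap_a 0.71 c [415. 169.] z 32.7 wh 70x39 yaw 45.5 mean [414.7 168.5] rgb [158 111  40] n 224
round_soap_a 0.62 c [446.6  13.3] z 32.9 wh 52x52 yaw -45.3 mean [446.6  13.1] rgb [194 142  53] n 182
heart_soap 0.55 c [ 410.1 -308.9] z 32.5 wh 54x53 yaw -52.5 mean [ 405.7 -307.3] rgb [208 154  55] n 181
bar_tray 0.76 c [581.  342.5] z 8.1 wh 241x89 yaw -89.8 mean [579.4 340.7] rgb [230 229 218] n 1871
round_tray 0.97 c [ 209.2 -327.2] z 10.6 wh 186x99 yaw 89.4 mean [ 208.1 -327.3] rgb [19 18 19] n 1807
round_tray 0.65 c [644.   13.7] z 10.5 wh 185x104 yaw -85.2 mean [642.5  12.6] rgb [235 234 224] n 1699
heart_tray 0.80 c [ 555.7 -319.2] z 8.4 wh 116x113 yaw 89.6 mean [ 553.7 -317.7] rgb [234 233 222] n 1162
t 1.3 pos [226.5 582.5 253.4] jaw yaw 68.8 q [-1.22  0.33 -0.06  1.46  0.02  1.35 -0.09] F [-0.9 -0.4 -0.6] w 1.000 tilt z [ 0.  0. -1.]
cam in tool [ 0.081  0.001 -0.121] [[0.0, -0.949, -0.314], [1.0, 0.001, -0.001], [0.001, -0.314, 0.949]] 59.810064712353416
t 1.3 pos [226.5 582.5 253.4] jaw yaw 68.8 q [-1.22  0.33 -0.06  1.46  0.02  1.35 -0.09] F [-0.9 -0.4 -0.6] w 1.000 tilt z [ 0.  0. -1.]
go [420, 240, 300] 0 -> [-2.03  -1.661 -0.311] spin 2.292
```

View pics/w0.png

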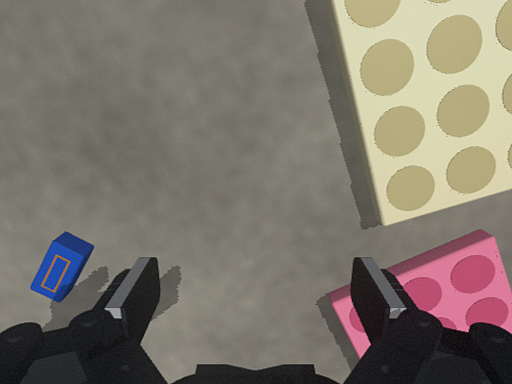

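Request:
carry_out(
  deltas=[
    [-0.95,-0.8,0.0,1,1],
    [-0.95,-0.8,0.0,1,1],
    [-0.95,-0.8,0.0,1,1],
    [-0.95,-0.8,0.0,1,1],
    [-0.95,-0.8,0.0,1,1],
  ],
  force=40,
)

```text
clock: 1.92
position: [0.3156, 0.4194, 0.2536]
ee_rot: [0.432, 0.902, 0.0, -0.0]
ft_force: [-0.7, 0.3, -0.1]
grip_width: 0.999
grasp_force: 0.0
```

```bash
python3 -c "
from h import *
go([379.5,311.6,220],-23)"
```

```text
t 1.9 pos [315.6 419.4 253.6] jaw yaw 38.8 q [-1.08  0.11  0.07  1.73 -0.01  1.3  -0.33] F [-0.7  0.3 -0.1] w 0.999 tilt z [ 0.     0.001 -1.   ]
go [379.5, 311.6, 220] -23 -> [-0.827 -0.118  0.223] spin 2.060
```

Request:
carry_out(
  deltas=[
    [-0.8,-0.12,0.2,1,1],
    [-0.8,-0.12,0.2,1,1],
    [-0.8,-0.12,0.2,1,1],
    [-0.8,-0.12,0.2,1,1],
  ],
)

```text
clock: 2.42
position: [0.3764, 0.3153, 0.2232]
ee_rot: [0.65, 0.76, 0.0, -0.0]
ft_force: [-0.5, 0.4, 0.1]
grip_width: 0.998
grasp_force: 0.0
```

Request:
carry_out(
  deltas=[
    [0,0,0,1,1],
    [0,0,0,1,1],
    [0,0,0,1,1],
    [0,0,0,1,1],
  ],
)

```text
clock: 2.92
position: [0.3761, 0.3157, 0.2234]
ee_rot: [0.823, 0.568, 0.0, -0.0]
ft_force: [-0.1, -0.5, -0.8]
grip_width: 0.997
grasp_force: 0.0
```

Run:
```python
from h import *
w=camera("wrist");cv2.imwrite("pics/w1.png",w["img"][:,:,::-1])
m=measure(w,"bar_soap_a");measure(w,"bar_tray")
for b in m[:2]: go([*(b["c"]*1000),40],b["yaw"]-90)
```

```text
bar_soap_a 0.97 c [378.7 313.4] z 31.3 wh 75x40 yaw 67.3 mean [379.4 315.4] rgb [185 136  54] n 3034
bar_soap_a 0.87 c [264.3 316.8] z 31.3 wh 76x40 yaw -53.5 mean [265.3 318. ] rgb [ 45  72 140] n 2788
bar_soap_a 0.64 c [414.6 171.7] z 31.3 wh 76x40 yaw 46.0 mean [411.7 173.3] rgb [144 107  45] n 1982
bar_tray 0.73 c [582.1 318.9] z 7.5 wh 197x93 yaw 89.6 mean [576.4 320.9] rgb [195 197 183] n 17647
t 3.1 pos [376.5 314.9 223.3] jaw yaw -20.9 q [-0.98  0.05  0.2   1.86 -0.01  1.23 -1.14] F [0.5 0.8 0.4] w 1.002 tilt z [ 0.  0. -1.]
go [np.float64(378.7216796875), np.float64(313.4447326660156), 40] -22.68390655517578 -> [-0.004  0.017  1.222] spin 0.059
t 3.1 pos [376.5 314.9 223.3] jaw yaw -20.9 q [-0.98  0.05  0.2   1.86 -0.01  1.23 -1.14] F [0.5 0.8 0.4] w 1.002 tilt z [ 0.  0. -1.]
go [np.float64(264.296875), np.float64(316.7855529785156), 40] -143.45071029663086 -> [-0.255 -0.703  1.222] spin -1.915
```

View pics/w1.png

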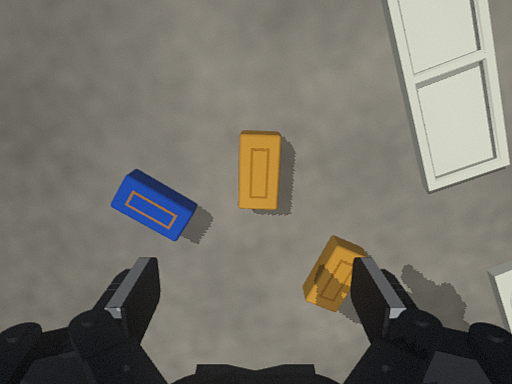

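The orange bar sits at about (260,170) and the blue decoy at (155,205). The second bar is partly hidden at (335,275) and the bar tray is at upper right. The wrist and top measurements agree to 2 mm.

Request:
carry_out(
  deltas=[
    [-0.004,0.017,0.4,0.06,1],
    [-0.004,0.017,0.8,0.06,1],
    [-0.004,0.017,0.98,0.06,1],
    [-0.004,0.017,0.98,0.06,1],
  ],
)

```text
clock: 3.58
position: [0.378, 0.312, 0.0747]
ee_rot: [0.833, 0.553, -0.002, 0.001]
ft_force: [0.3, -0.5, 0.5]
grip_width: 0.998
grasp_force: 0.0
```

Request:
carry_out(
  deltas=[
    [0,0,0.12,0,1],
    [0,0,0.25,0,1],
    [0,0,0.25,0,0.3],
    [0,0,0.25,0,-0.2],
    [0,0,0.25,0,-0.4],
    [0,0,0.25,0,-0.4],
    [0,0,0.25,0,-0.4],
  ],
)

```text
clock: 4.45
position: [0.3798, 0.3135, 0.0404]
ee_rot: [0.834, 0.552, 0.001, -0.0]
ft_force: [-1.2, -1.9, 6.6]
grip_width: 0.454
grasp_force: 40.1
```

Run:
```python
from h import *
o,R,y=state();print(o["grasp_force"])
w=camera("wrist");cv2.imwrite("pics/w2.png",w["img"][:,:,::-1])
X=(cloud(w,w["depth"]>0)-o["position"])@R*1000   # tool frame mm
for s in(-1,1):
    for y0 in range(16,52,4):
        m=(X[:,1]*s>y0)&(X[:,1]*s<y0+4)&(abs(X[:,0])<14)
        if m.sum()>5: print(s,y0,"z max/med",np.percentile(X[m,2],[5,50,95]).round(0),m.sum())
```

```text
t 4.5 pos [379.8 313.5  40.4] jaw yaw -23.0 q [-0.96  0.28  0.2   2.03 -0.07  0.83 -1.12] F [-1.2 -1.9  6.6] w 0.454 tilt z [ 0.002  0.002 -1.   ]
40.08706033229828
-1 16 z max/med [-18.   5.  11.] 1067
-1 20 z max/med [-36. -17.  10.] 1146
-1 24 z max/med [-37. -19.  41.] 888
-1 28 z max/med [-37.  -8.  41.] 885
-1 32 z max/med [-34. -25.  41.] 817
-1 36 z max/med [-35. -32.  41.] 1163
-1 40 z max/med [-43. -36.  40.] 1901
-1 44 z max/med [-54. -41.  40.] 2200
-1 48 z max/med [-57. -40.  41.] 1816
1 16 z max/med [-33.  -1.  11.] 1183
1 20 z max/med [-36. -17.  14.] 1119
1 24 z max/med [-38. -18.  41.] 860
1 28 z max/med [-36.  -6.  41.] 860
1 32 z max/med [-34. -28.  41.] 857
1 36 z max/med [-36. -33.  41.] 1287
1 40 z max/med [-44. -36.  41.] 1907
1 44 z max/med [-55. -41.  40.] 2214
1 48 z max/med [-57. -40.  41.] 1771
```

View pics/w2.png

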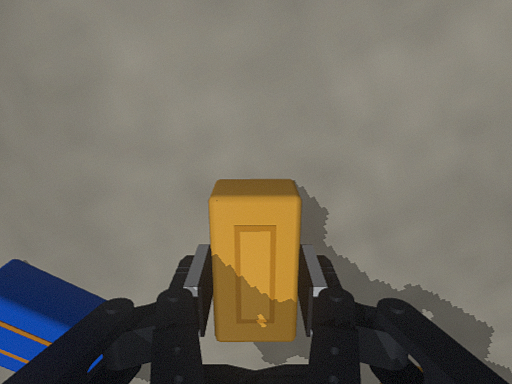

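Bar is gripped squarely at 40 N with a 38.6 mm opening. Next I lift it and hover near the bar tray to measure its rim.

Request:
carry_out(
  deltas=[
    [0,0,-0.3,0,-0.4],
    [0,0,-0.7,0,-0.4],
    [0.2,0.4,-1,-0.3,-0.4],
    [0.44,0.8,-1,-0.77,-0.4],
    [0.44,0.97,-1,-0.77,-0.4],
    [0.44,0.97,-1,-0.77,-0.4],
  ],
)

```text
clock: 5.25
position: [0.5421, 0.3143, 0.1893]
ee_rot: [0.708, 0.706, 0.0, 0.001]
ft_force: [-0.8, -0.1, -1.2]
grip_width: 0.459
grasp_force: 41.4
```

```bash
cat >> h.py <<'E'
def rim(p,q):
    """rectangle of the tray's rim (z about 14 mm) from depth within the outline"""
    k=np.ones((9,9),np.uint8)
    for o in outline_of(q,p)[:2]:
        reg=cv2.dilate(o["region"].astype(np.uint8),k)>0
        reg&=p["img"].min(2)>90
        X=cloud(p,reg); X=X[(X[:,2]>.0105)&(X[:,2]<.02)]
        if len(X)<50: continue
        # drop sparse strays: keep 2 mm cells with enough support
        H=X[:,:2]*1000
        (c,s,a)=cv2.minAreaRect(H.astype(np.float32))
        if s[1]>s[0]: s,a=(s[1],s[0]),a+90
        print("rim",q,"%.2f"%o["conf"],"c",np.round(c,1),"s",np.round(s,1),"long yaw %.1f"%((a+180)%180),"z",np.percentile(X[:,2],[10,50,90]).round(4),len(X))
E
python3 - <<'E'
from h import *
state();w=camera("wrist");cv2.imwrite("pics/w3.png",w["img"][:,:,::-1])
rim(w,"bar_tray")
t=camera("top");rim(t,"bar_tray");rim(t,"round_tray");rim(t,"heart_tray")
go([579,300,190],0)
E
```

```text
t 5.2 pos [542.1 314.3 189.3] jaw yaw -0.1 q [-0.8   0.38  0.26  1.56 -0.1   1.22 -0.53] F [-0.8 -0.1 -1.2] w 0.459 tilt z [ 0.002 -0.001 -1.   ]
rim bar_tray 0.65 c [577.6 341.5] s [225.5  82.4] long yaw 89.5 z [0.0126 0.0139 0.015 ] 7104
rim bar_tray 0.84 c [577.9 290.5] s [127.3  78.6] long yaw 89.9 z [0.0113 0.0132 0.0164] 213
rim round_tray 0.65 c [642.   13.3] s [185.7  98.9] long yaw 95.5 z [0.0111 0.0136 0.0168] 710
rim heart_tray 0.94 c [ 553.5 -317. ] s [111.2 107.9] long yaw 90.0 z [0.011  0.0135 0.0173] 346
t 5.5 pos [537.8 317.2 189.2] jaw yaw 0.1 q [-0.81  0.37  0.26  1.56 -0.1   1.22 -0.53] F [-0.1 -0.1  0.5] w 0.450 tilt z [-0.     0.001 -1.   ]
go [579, 300, 190] 0 -> [-0.115  0.275 -0.006] spin 0.004
```

View pics/w3.png

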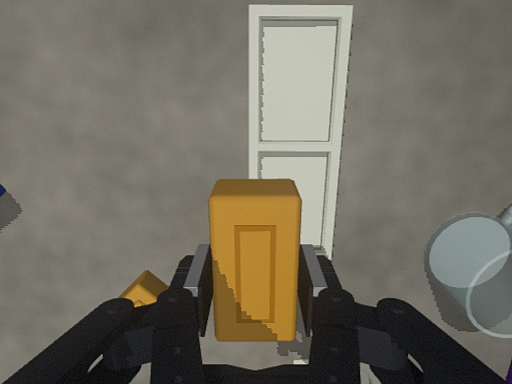

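The rim fits the text's size (225.5 x 82.4 mm) and shows at columns 250–350 of the picture. The tray centre is (577.6, 341.5) with yaw 89.5°. I'll place this bar in the +y well.

Request:
carry_out(
  deltas=[
    [0.26,0.14,0.1,0,-0.4],
    [0.522,0.268,0.3,0.02,-0.4],
    [0.522,0.268,0.6,0.02,-0.4],
    [0.522,0.268,0.78,0.02,-0.4],
    [0.522,0.268,0.86,0.02,-0.4],
    [0.522,0.268,0.91,0.02,-0.4],
    [0.522,0.268,0.945,0.02,-0.4],
    [0.522,0.268,0.945,0.02,-0.4],
  ],
)

```text
clock: 6.55
position: [0.5791, 0.395, 0.0476]
ee_rot: [0.71, 0.704, 0.0, -0.0]
ft_force: [-0.3, 1.0, -1.8]
grip_width: 0.452
grasp_force: 41.4
```

```bash
python3 -c "
from h import *
go([578.1,395.5,46.5],-.5)"
```

```text
t 6.5 pos [579.1 395.   47.6] jaw yaw -0.5 q [-0.82  0.67  0.22  1.44 -0.16  1.05 -0.57] F [-0.3  1.  -1.8] w 0.452 tilt z [ 0.001  0.001 -1.   ]
go [578.1, 395.5, 46.5] -0.5 -> [ 0.003 -0.006  0.008] spin -0.002
```

Request:
carry_out(
  deltas=[
    [0,0,0.012,0,-0.4],
    [0,0,0.012,0,-0.2],
    [0,0,0.012,0,0.1],
    [0,0,0.012,0,0.15],
    [0,0,0,0,0.15],
    [0,0,-0.15,0,0.15],
    [0,0,-0.5,0,0.5],
    [0,0,-0.9,0,1],
    [-0.1,0,-1,0,1],
  ],
)

```text
clock: 7.68
position: [0.5801, 0.3818, 0.2039]
ee_rot: [0.71, 0.704, 0.004, 0.0]
ft_force: [1.2, -0.1, -0.7]
grip_width: 1.001
grasp_force: 0.0
```

Run:
```python
from h import *
w=camera("wrist");cv2.imwrite("pics/w4.png",w["img"][:,:,::-1])
measure(w,"bar_soap_a");go([414.6,171.7,200],-44)
```

```text
bar_soap_a 0.68 c [579.1 394.7] z 37.4 wh 75x40 yaw 89.7 mean [579.1 396.5] rgb [173 129  55] n 3663
bar_soap_a 0.39 c [452.7 186.2] z 21.1 wh 7x2 yaw -55.0 mean [452.8 186.3] rgb [76 59 32] n 27
t 7.8 pos [580.5 378.4 201. ] jaw yaw -0.7 q [-0.82  0.51  0.25  1.34 -0.13  1.3  -0.57] F [ 1.8 -1.1 -0.7] w 1.002 tilt z [ 0.005  0.002 -1.   ]
go [414.6, 171.7, 200] -44 -> [-1.391 -1.09  -0.002] spin 1.444
```

View pics/w4.png

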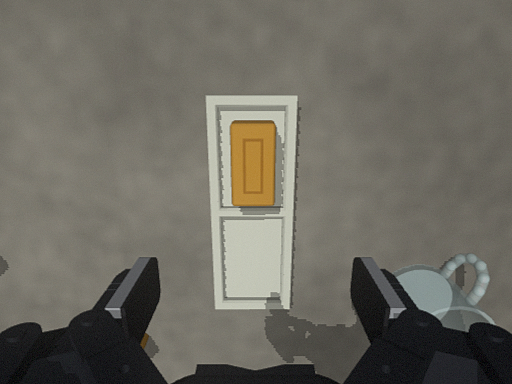

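Bar 1 lies flat in the upper well at (254,163), with its top at about 36 mm. On to bar 2.

Request:
carry_out(
  deltas=[
    [-0.4,-0.3,0,0.3,1],
    [-0.8,-0.6,0,0.6,1],
    [-0.98,-0.8,0,0.98,1],
    [-0.98,-0.8,0,0.98,1],
    [-0.98,-0.8,0,0.98,1],
  ],
)

```text
clock: 8.4
position: [0.4571, 0.2344, 0.1968]
ee_rot: [0.865, 0.501, -0.0, -0.0]
ft_force: [-0.3, 0.7, 0.4]
grip_width: 1.0
grasp_force: 0.0
```

```bash
python3 -c "
from h import *
go([414.8,170.5,70],-44)"
```

```text
t 8.4 pos [457.1 234.4 196.8] jaw yaw -29.9 q [-0.89  0.12  0.35  1.85 -0.05  1.18 -1.04] F [-0.3  0.7  0.4] w 1.000 tilt z [-0.  0. -1.]
go [414.8, 170.5, 70] -44 -> [-0.51  -0.032  0.845] spin 0.471
```

Request:
carry_out(
  deltas=[
    [-0.3,-0.02,0,0.3,1],
    [-0.51,-0.032,0.2,0.47,1],
    [-0.51,-0.032,0.6,0.47,1],
    [-0.51,-0.032,0.845,0.47,1],
    [-0.51,-0.032,0.845,0.47,1],
  ],
)

```text
clock: 9.02
position: [0.4142, 0.1698, 0.0682]
ee_rot: [0.92, 0.391, -0.002, 0.001]
ft_force: [0.3, 0.5, -0.2]
grip_width: 1.0
grasp_force: 0.0
```

```bash
python3 -c "
from h import *
go([414.8,170.5,38],-44)"
```

```text
t 9.0 pos [414.2 169.8  68.2] jaw yaw -44.0 q [-0.86  0.15  0.39  2.12 -0.07  0.88 -1.19] F [ 0.3  0.5 -0.2] w 1.000 tilt z [-0.004 -0.004 -1.   ]
go [414.8, 170.5, 38] -44 -> [ 0.007 -0.     0.201] spin 0.001
```

Request:
carry_out(
  deltas=[
    [0,0,0.12,0,1],
    [0,0,0.2,0,0.9],
    [0,0,0.2,0,0.3],
    [0,0,0.2,0,-0.2],
    [0,0,0.2,0,-0.4],
    [0,0,0.2,0,-0.4],
    [0,0,0.2,0,-0.4],
    [0,0,0,0,-0.4],
    [0,0,-0.3,0,-0.4],
    [0.3,0.05,-0.6,-0.3,-0.4],
    [0.65,0.12,-0.7,-0.65,-0.4],
    [0.9,0.16,-0.7,-0.95,-0.4],
    [0.9,0.16,-0.7,-0.95,-0.4],
  ],
)

```text
clock: 10.65
position: [0.5272, 0.2519, 0.1751]
ee_rot: [0.795, 0.606, 0.0, 0.0]
ft_force: [-0.2, 0.2, -0.5]
grip_width: 0.454
grasp_force: 41.0
```

Run:
```python
from h import *
o,R,y=state();print(o["grasp_force"])
w=camera("wrist")
for m in measure(w,"bar_soap_a")[:2]:
    T=(np.c_[m["T"],]-o["position"])@R*1000
    print("tool-frame top: x range",np.percentile(T[:,0],[1,99]).round(1),"y",np.percentile(T[:,1],[1,99]).round(1),"z",np.median(T[:,2]).round(1))
go([577.1,287.5,47],-.5)
```

```text
t 10.7 pos [527.2 251.9 175.1] jaw yaw -15.4 q [-0.83  0.3   0.37  1.69 -0.12  1.17 -0.7 ] F [-0.2  0.2 -0.5] w 0.454 tilt z [ 0. -0. -1.]
40.9500789642334
bar_soap_a 0.73 c [527.  252.4] z 165.0 wh 76x40 yaw 74.0 mean [528.1 256.5] rgb [159 117  45] n 12815
bar_soap_a 0.62 c [579.1 370.2] z 37.1 wh 40x28 yaw -0.9 mean [577.  367.8] rgb [169 126  56] n 2066
bar_soap_a 0.42 c [297.7 295.3] z 9.0 wh 15x5 yaw 58.1 mean [299.2 297.1] rgb [23 35 69] n 59
tool-frame top: x range [-35.5  37.9] y [-19.5  18.8] z 11.0
tool-frame top: x range [111.2 135.7] y [-2.2 38.5] z 139.0
t 10.8 pos [525.8 250.  175. ] jaw yaw -15.6 q [-0.83  0.3   0.37  1.7  -0.12  1.17 -0.7 ] F [ 0.2 -1.3 -0.4] w 0.455 tilt z [-0.001 -0.001 -1.   ]
go [577.1, 287.5, 47] -0.5 -> [0.334 0.262 0.853] spin -0.505
```

Request:
carry_out(
  deltas=[
    [0.17,0.13,0,-0.25,-0.4],
    [0.334,0.262,0.1,-0.5,-0.4],
    [0.334,0.262,0.4,-0.5,-0.4],
    [0.334,0.262,0.65,-0.5,-0.4],
    [0.334,0.262,0.77,-0.5,-0.4],
    [0.334,0.262,0.82,-0.5,-0.4],
    [0.334,0.262,0.85,-0.5,-0.4],
    [0.334,0.262,0.85,-0.5,-0.4],
  ],
)

```text
clock: 11.75
position: [0.5778, 0.2885, 0.0488]
ee_rot: [0.71, 0.704, 0.001, 0.0]
ft_force: [-0.2, 0.3, -0.2]
grip_width: 0.456
grasp_force: 41.0
```

```bash
python3 -c "
from h import *
go([577.1,287.5,47],-.5)"
```

```text
t 11.8 pos [577.8 288.5  48.8] jaw yaw -0.6 q [-0.76  0.57  0.29  1.62 -0.19  0.98 -0.41] F [-0.2  0.3 -0.2] w 0.456 tilt z [ 0.001  0.001 -1.   ]
go [577.1, 287.5, 47] -0.5 -> [-0.006 -0.005  0.012] spin -0.002
```

Request:
carry_out(
  deltas=[
    [0,0,0.014,0,-0.4],
    [0,0,0.014,0,-0.2],
    [0,0,0.014,0,0.1],
    [0,0,0.014,0,0.15],
    [0,0,0,0,0.15],
    [0,0,-0.15,0,0.15],
    [0,0,-0.5,0,0.5],
    [-0.1,-0.05,-0.8,0,1],
    [-0.5,-0.25,-1,0,1],
    [-0.9,-0.45,-1,0,1],
    [-0.9,-0.45,-1,0,1],
    [-0.9,-0.45,-1,0,1],
  ],
)

```text
clock: 13.25
position: [0.5087, 0.1535, 0.1983]
ee_rot: [0.711, 0.703, 0.001, -0.0]
ft_force: [-0.2, 1.0, -1.0]
grip_width: 0.997
grasp_force: 0.0
```

Run:
```python
from h import *
w=camera("wrist");cv2.imwrite("pics/w5.png",w["img"][:,:,::-1])
measure(w,"bar_soap_a");measure(w,"round_soap_a");rim(w,"round_tray")
go([445,14,70],0)
```

```text
bar_soap_a 0.62 c [298.8 297. ] z 8.7 wh 12x5 yaw 73.7 mean [299.7 297.2] rgb [ 8 25 64] n 69
bar_soap_a 0.60 c [577.3 272.3] z 37.3 wh 44x40 yaw 88.8 mean [576.5 272.8] rgb [165 123  52] n 3203
round_soap_a 0.79 c [446.1  14.5] z 31.4 wh 54x54 yaw -41.5 mean [446.9  16.2] rgb [158 117  47] n 1921
rim round_tray 0.57 c [641.5  13.8] s [187.3  98.7] long yaw 95.4 z [0.013  0.0141 0.015 ] 4651
t 13.4 pos [508.9 155.4 197.5] jaw yaw -0.4 q [-0.72  0.17  0.38  1.8  -0.07  1.19 -0.33] F [-1.  -0.6  0.4] w 0.999 tilt z [-0. -0. -1.]
go [445, 14, 70] 0 -> [-0.945 -0.418  0.85 ] spin -0.014
```

View pics/w5.png

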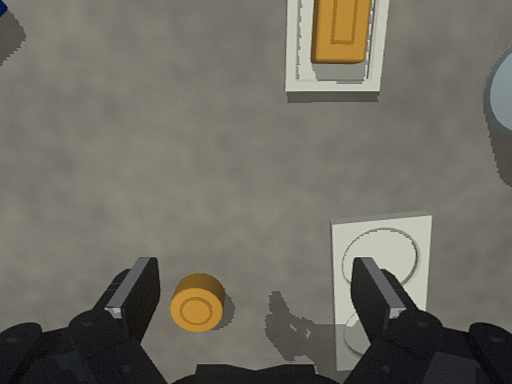

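Bar 2 is flat in its well at about (340,30), top at 36 mm. Round soap A is at (197,303), and the round tray is at (380,290) with its rim fitting at (641.7, 13.5).

Request:
carry_out(
  deltas=[
    [-0.4,-0.2,0,0,1],
    [-0.8,-0.35,0.1,0,1],
    [-0.943,-0.417,0.4,0,1],
    [-0.943,-0.417,0.75,0,1],
    [-0.943,-0.417,0.85,0,1],
    [-0.943,-0.417,0.85,0,1],
  ],
)

```text
clock: 14.2
position: [0.445, 0.0136, 0.0703]
ee_rot: [0.71, 0.704, -0.001, -0.0]
ft_force: [-0.0, -0.4, 0.9]
grip_width: 1.001
grasp_force: 0.0
```

```bash
python3 -c "
from h import *
go([446.3,14,36],None)"
```

```text
t 14.2 pos [445.   13.6  70.3] jaw yaw -0.5 q [-0.59  0.14  0.48  2.14 -0.09  0.88 -0.06] F [-0.  -0.4  0.9] w 1.001 tilt z [-0.001 -0.001 -1.   ]
go [446.3, 14, 36] None -> [0.003 0.009 0.228] spin 0.000
```

Request:
carry_out(
  deltas=[
    [0.003,0.009,0.12,0,1],
    [0.003,0.009,0.225,0,0.9],
    [0.003,0.009,0.225,0,0.5],
    [0.003,0.009,0.225,0,0.15],
    [0.003,0.009,0.225,0,0.15],
    [0.003,0.009,0.225,0,0.15],
    [0,0,0.1,0,0.15],
    [0,0,-0.2,0,0.15],
    [0.05,0.2,-0.45,0,0.15],
    [0.15,0.5,-0.5,0,0.15],
    [0.29,0.85,-0.5,0,0.15],
    [0.29,0.95,-0.5,0,0.15],
    [0.29,0.95,-0.5,0,0.15],
  ],
)

```text
clock: 15.82
position: [0.5882, 0.055, 0.1452]
ee_rot: [0.71, 0.704, -0.0, 0.0]
ft_force: [-1.5, -0.7, -0.0]
grip_width: 0.635
grasp_force: 42.6
```

```bash
cat >> h.py <<'E'
def held(q):
    o,R,y=state();print("grip",o["grasp_force"].round(1));w=camera("wrist")
    for m in measure(w,q):
        if m["z"]<.09: continue
        T=(m["T"]-o["position"])@R*1000
        print("held top in tool: x",np.percentile(T[:,0],[1,99]).round(1),"y",np.percentile(T[:,1],[1,99]).round(1),"z %.1f"%np.median(T[:,2]),"underside TCP height ~%.1f"%(np.median(T[:,2])+30))
    return w
E
python3 - <<'E'
from h import *
held("round_soap_a");go([637.6,57.3,47],None)
E
```

```text
t 15.8 pos [588.2  55.  145.2] jaw yaw -0.5 q [-0.57  0.36  0.49  1.71 -0.19  1.12 -0.04] F [-1.5 -0.7 -0. ] w 0.635 tilt z [ 0.    -0.001 -1.   ]Traceback (most recent call last):
  File "<stdin>", line 2, in <module>
  File "h.py", line 49, in held
    o,R,y=state();print("grip",o["grasp_force"].round(1));w=camera("wrist")
                               ^^^^^^^^^^^^^^^^^^^^^^
AttributeError: 'float' object has no attribute 'round'
```

```bash
sed -i 's/o\["grasp_force"\].round(1)/round(float(o["grasp_force"]),1)/' h.py
python3 - <<'E'
from h import *
held("round_soap_a");go([637.6,57.3,47],None)
E
```

```text
t 15.8 pos [588.2  55.  145.2] jaw yaw -0.5 q [-0.57  0.36  0.49  1.71 -0.19  1.12 -0.04] F [-1.5 -0.7 -0. ] w 0.635 tilt z [ 0.    -0.001 -1.   ]
grip 42.6
round_soap_a 0.85 c [588.3  54.7] z 138.9 wh 56x54 yaw 88.3 mean [588.2  57.5] rgb [159 117  44] n 10786
round_soap_a 0.46 c [ 454.1 -130.1] z 24.6 wh 12x2 yaw -83.9 mean [ 453.9 -129.1] rgb [67 48 17] n 41
held top in tool: x [-25.   26.6] y [-25.4  25.4] z 7.2 underside TCP height ~37.2
t 15.9 pos [587.1  54.7 145.4] jaw yaw -0.6 q [-0.57  0.36  0.49  1.71 -0.18  1.12 -0.04] F [-0.  -0.5 -0.1] w 0.635 tilt z [-0. -0. -1.]
go [637.6, 57.3, 47] None -> [0.021 0.337 0.656] spin 0.000
```

Request:
carry_out(
  deltas=[
    [0.021,0.2,0,0,0.15],
    [0.021,0.337,0.1,0,0.15],
    [0.021,0.337,0.35,0,0.15],
    [0.021,0.337,0.55,0,0.15],
    [0.021,0.337,0.62,0,0.15],
    [0.021,0.337,0.65,0,0.15],
    [0.021,0.337,0.667,0,0.15],
    [0.021,0.337,0.667,0,0.15],
  ],
)

```text
clock: 16.92
position: [0.6386, 0.0579, 0.0461]
ee_rot: [0.71, 0.704, 0.001, 0.0]
ft_force: [-0.1, 0.0, -0.0]
grip_width: 0.633
grasp_force: 42.6
```

```bash
python3 -c "
from h import *
go([637.6,57.3,44],None)"
```

```text
t 16.9 pos [638.6  57.9  46.1] jaw yaw -0.5 q [-0.5   0.58  0.44  1.64 -0.29  0.98  0.03] F [-0.1  0.  -0. ] w 0.633 tilt z [ 0.001  0.    -1.   ]
go [637.6, 57.3, 44] None -> [-0.004 -0.007  0.014] spin 0.000
```

Request:
carry_out(
  deltas=[
    [0,0,0.014,0,0.15],
    [0,0,0.014,0,0.35],
    [0,0,0.014,0,0.55],
    [0,0,0.014,0,0.55],
    [0,0,0,0,0.6],
    [0,0,-0.15,0,0.6],
    [0,0,-0.5,0,0.8],
    [-0.1,-0.15,-0.8,0,1],
    [-0.35,-0.4,-0.95,0,1],
    [-0.65,-0.8,-0.95,0,1],
    [-0.65,-0.9,-0.95,0,1],
    [-0.65,-0.9,-0.95,0,1],
  ],
)

```text
clock: 18.42
position: [0.5012, -0.0392, 0.1883]
ee_rot: [0.711, 0.703, 0.001, -0.0]
ft_force: [0.7, -0.0, -0.3]
grip_width: 1.0
grasp_force: 0.0
```

Run:
```python
from h import *
w=camera("wrist");cv2.imwrite("pics/w6.png",w["img"][:,:,::-1])
measure(w,"round_soap_a")
go([432,-139,70],None)
```

```text
round_soap_a 0.92 c [ 430.7 -133.7] z 31.4 wh 55x47 yaw -90.0 mean [ 429.8 -131.6] rgb [163 121  50] n 2128
round_soap_a 0.57 c [637.7  57.3] z 37.3 wh 55x55 yaw -32.9 mean [636.5  57.8] rgb [168 125  52] n 4457
t 18.5 pos [502.9 -37.9 188.2] jaw yaw -0.5 q [-0.53  0.11  0.56  1.89 -0.07  1.16  0.04] F [-0.3 -0.1  0. ] w 0.998 tilt z [ 0.001  0.001 -1.   ]
go [432, -139, 70] None -> [-0.679 -0.467  0.787] spin 0.000
```

View pics/w6.png

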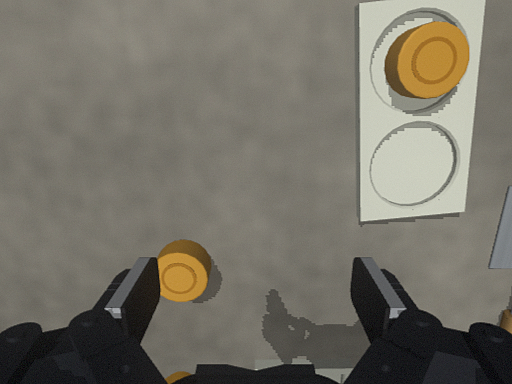

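Round A is flat in its well (top 36 mm). Round B at (180,277) is partly hidden by the finger, so I'll approach and look once more.

Request:
carry_out(
  deltas=[
    [-0.3,-0.25,0,0,1],
    [-0.65,-0.46,0.15,0,1],
    [-0.65,-0.46,0.35,0,1],
    [-0.65,-0.46,0.35,0,1],
  ],
)

```text
clock: 19.02
position: [0.4318, -0.1351, 0.134]
ee_rot: [0.711, 0.704, -0.001, -0.001]
ft_force: [-0.1, -0.4, -0.3]
grip_width: 1.001
grasp_force: 0.0
```

Run:
```python
from h import *
w=camera("wrist")
m=measure(w,"round_soap_a")
go([*(m[0]["c"]*1000),36],None)
```

```text
round_soap_a 0.84 c [ 426.6 -133.6] z 31.4 wh 55x54 yaw 42.3 mean [ 426.8 -132.3] rgb [188 138  53] n 4380
t 19.1 pos [ 433.5 -134.7  135.9] jaw yaw -0.5 q [-0.43  0.05  0.65  2.07 -0.03  1.04  0.23] F [ 0.5 -0.5  0.6] w 1.002 tilt z [-0.    -0.001 -1.   ]
go [np.float64(426.59515380859375), np.float64(-133.56478881835938), 36] None -> [ 0.008 -0.046  0.666] spin 0.000
```

Request:
carry_out(
  deltas=[
    [0.008,-0.046,0.2,0,1],
    [0.008,-0.046,0.5,0,1],
    [0.008,-0.046,0.66,0,0.9],
    [0.008,-0.046,0.66,0,0.5],
    [0.008,-0.046,0.66,0,0.15],
    [0.008,-0.046,0.66,0,0.15],
    [0.008,-0.046,0.66,0,0.15],
    [0.008,-0.046,0.5,0,0.15],
    [0.008,-0.046,0.2,0,0.15],
    [0.15,0.2,-0.05,0,0.15],
    [0.4,0.6,-0.08,0,0.15],
    [0.6,0.95,-0.08,0,0.15],
    [0.6,0.95,-0.08,0,0.15],
    [0.6,0.95,-0.08,0,0.15],
  ],
)

```text
clock: 20.88
position: [0.5757, -0.0468, 0.1474]
ee_rot: [0.71, 0.704, -0.0, 0.0]
ft_force: [0.1, -1.9, -1.1]
grip_width: 0.633
grasp_force: 42.7
```

Run:
```python
from h import *
held("round_soap_a");go([645.8,-30.3,45],None)
```

```text
t 20.9 pos [575.7 -46.8 147.4] jaw yaw -0.5 q [-0.49  0.35  0.6   1.75 -0.21  1.11  0.16] F [ 0.1 -1.9 -1.1] w 0.633 tilt z [-0.    -0.001 -1.   ]
grip 42.7
round_soap_a 0.67 c [575.6 -46.8] z 140.9 wh 56x54 yaw -89.8 mean [575.5 -44.4] rgb [157 115  43] n 10793
round_soap_a 0.63 c [637.8  56.2] z 37.4 wh 55x53 yaw -0.8 mean [637.3  57.6] rgb [167 124  51] n 6251
held top in tool: x [-25.1  26.5] y [-25.7  25.2] z 7.4 underside TCP height ~37.4
t 21.0 pos [574.9 -47.8 147.6] jaw yaw -0.6 q [-0.49  0.34  0.6   1.75 -0.21  1.11  0.17] F [ 0.3  0.1 -0.7] w 0.633 tilt z [ 0.  0. -1.]
go [645.8, -30.3, 45] None -> [0.122 0.471 0.684] spin 0.000
```

Request:
carry_out(
  deltas=[
    [0.08,0.3,0,0,0.15],
    [0.122,0.471,0.1,0,0.15],
    [0.122,0.471,0.35,0,0.15],
    [0.122,0.471,0.55,0,0.15],
    [0.122,0.471,0.63,0,0.15],
    [0.122,0.471,0.66,0,0.15],
    [0.122,0.471,0.682,0,0.15],
    [0.122,0.471,0.682,0,0.15],
  ],
)

```text
clock: 21.98
position: [0.6469, -0.029, 0.0457]
ee_rot: [0.71, 0.704, 0.0, 0.0]
ft_force: [-0.1, 0.3, -1.5]
grip_width: 0.632
grasp_force: 42.7
```

```bash
python3 -c "
from h import *
go([645.8,-30.3,44],None)"
```

```text
t 22.0 pos [646.9 -29.   45.7] jaw yaw -0.5 q [-0.42  0.61  0.53  1.62 -0.35  1.    0.21] F [-0.1  0.3 -1.5] w 0.632 tilt z [ 0.001  0.    -1.   ]
go [645.8, -30.3, 44] None -> [-0.009 -0.007  0.012] spin 0.000
```

Request:
carry_out(
  deltas=[
    [0,0,0.012,0,0.15],
    [0,0,0.012,0,0.35],
    [0,0,0.012,0,0.55],
    [0,0,0.012,0,0.55],
    [0,0,0,0,0.6],
    [0,0,-0.15,0,0.6],
    [0,0,-0.5,0,0.8],
    [-0.1,-0.1,-0.8,0,1],
    [-0.4,-0.3,-1,0,1],
    [-0.8,-0.55,-1,0,1],
    [-0.98,-0.7,-1,0,1],
    [-0.98,-0.7,-1,0,1],
  ],
)

```text
clock: 23.48
position: [0.5382, -0.179, 0.197]
ee_rot: [0.713, 0.701, 0.001, 0.001]
ft_force: [0.8, -0.2, 1.0]
grip_width: 1.002
grasp_force: 0.0
```

```bash
python3 -c "
from h import *
w=camera('wrist');measure(w,'round_soap_a')
go([430,-270,200],None)"
```

```text
round_soap_a 0.84 c [645.6 -48.6] z 37.0 wh 51x18 yaw -1.3 mean [644.7 -47.3] rgb [155 115  49] n 1329
t 23.6 pos [ 540.5 -174.9  196.3] jaw yaw -0.6 q [-0.34  0.28  0.68  1.72 -0.19  1.2   0.38] F [ 0.2 -0.8 -0.5] w 0.998 tilt z [ 0.002  0.001 -1.   ]
go [430, -270, 200] None -> [-0.641 -0.73  -0.027] spin 0.000
```

Request:
carry_out(
  deltas=[
    [-0.4,-0.4,0,0,1],
    [-0.7,-0.7,0,0,1],
    [-0.95,-0.85,0,0,1],
    [-0.95,-0.85,0,0,1],
    [-0.95,-0.85,0,0,1],
  ],
)

```text
clock: 24.2
position: [0.4125, -0.3154, 0.1953]
ee_rot: [0.71, 0.704, 0.0, 0.0]
ft_force: [0.7, 0.4, -0.1]
grip_width: 0.999
grasp_force: 0.0
```

Run:
```python
from h import *
w=camera("wrist");cv2.imwrite("pics/w7.png",w["img"][:,:,::-1])
m=measure(w,"heart_soap")[0];rim(w,"heart_tray")
# fit the heart's outline: yaw and origin by overlap with the top-face points
P=m["T"][:,:2]*1000
g=np.stack(np.meshgrid(np.arange(-40,41,1.),np.arange(-40,41,1.)),-1).reshape(-1,2)
q=(g@np.array([[1,1],[1,-1]]).T)/2**.5
ins=(abs(q)<18).all(1)|(np.hypot(g[:,0]-13,abs(g[:,1])-13)<18)
M=g[ins]; from scipy.spatial import cKDTree
best=[]
for a in range(-180,180,3):
    c,s=np.cos(np.radians(a)),np.sin(np.radians(a));R=np.array([[c,-s],[s,c]])
    A=M@R.T; o0=(P.min(0)+P.max(0))/2-(A.min(0)+A.max(0))/2
    for dx in range(-4,5,2):
        for dy in range(-4,5,2):
            o=o0+[dx,dy];t=cKDTree(A+o);u=cKDTree(P)
            best.append((t.query(P[::5])[0].mean()+u.query(A[::5]+o)[0].mean(),a,o))
best.sort(key=lambda b:b[0])
for b in best[:4]:print(round(b[0],2),b[1],b[2].round(1))
state()
```

```text
Traceback (most recent call last):
IndexError: list index out of range
```

View pics/w7.png

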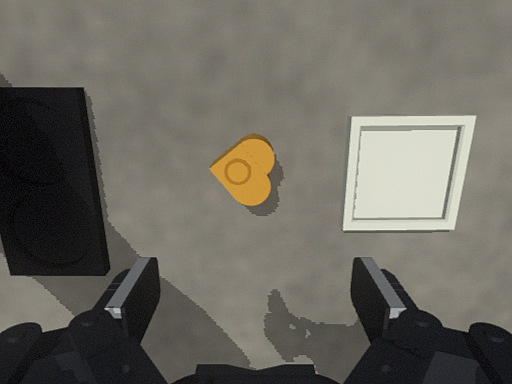

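The picture shows the heart at (243,175) with its tip left (towards the robot) and the tray at (410,173). The network missed the heart, so I'll use a colour mask.

Run:
```python
from h import *
from scipy.spatial import cKDTree
w=camera("wrist");rim(w,"heart_tray")
im=w["img"].astype(int);X=cloud(w,(im[...,0]-im[...,2]>60)&(w["depth"]>0))
X=X[np.hypot(X[:,0]-.41,X[:,1]+.31)<.07]
zt=np.percentile(X[:,2],90);P=X[abs(X[:,2]-zt)<.004][:,:2]*1000
print("z",zt,len(P),P.min(0),P.max(0))
g=np.stack(np.meshgrid(np.arange(-40,41,1.),np.arange(-40,41,1.)),-1).reshape(-1,2)
q=(g@np.array([[1,1],[1,-1]]).T)/2**.5
M=g[(abs(q)<18).all(1)|(np.hypot(g[:,0]-13,abs(g[:,1])-13)<18)]
best=[];u=cKDTree(P)
for a in range(-60,61,3):
    c,s=np.cos(np.radians(a)),np.sin(np.radians(a));A=M@np.array([[c,-s],[s,c]]).T
    o0=(P.min(0)+P.max(0))/2-(A.min(0)+A.max(0))/2
    for dx in (-3,-1.5,0,1.5,3):
        for dy in (-3,-1.5,0,1.5,3):
            o=o0+[dx,dy]
            best.append((cKDTree(A+o).query(P[::5])[0].mean()+u.query(A[::5]+o)[0].mean(),a,o))
best.sort(key=lambda b:b[0])
for b in best[:4]:print(round(b[0],2),b[1],b[2].round(1))
_,a,o=best[0]
for s in(45,-45):
    d=np.radians(a+s);print("jaw yaw",a+s);go([*(o+9*np.array([np.cos(d),np.sin(d)])).round(1),75],a+s)
```

```text
rim heart_tray 0.69 c [ 553.3 -317.2] s [111.4 109.9] long yaw 179.8 z [0.0125 0.014  0.0149] 4862
z 0.031151822243478518 2863 [ 372.59896806 -340.06554339] [ 428.92803762 -278.70459299]
0.77 -9 [ 396.9 -307.4]
0.77 -6 [ 397.3 -308. ]
0.77 -3 [ 396.3 -308.7]
0.78 -6 [ 397.3 -306.5]
jaw yaw 36
t 24.4 pos [ 412.6 -314.9  194.9] jaw yaw -0.4 q [-0.15  0.16  0.79  1.85 -0.13  1.18  0.68] F [ 0.6 -0.6 -0. ] w 0.999 tilt z [-0.  0. -1.]
go [np.float64(404.2), np.float64(-302.1), 75] 36 -> [ 0.085 -0.056  0.799] spin -1.212
jaw yaw -54
t 24.4 pos [ 412.6 -314.9  194.9] jaw yaw -0.4 q [-0.15  0.16  0.79  1.85 -0.13  1.18  0.68] F [ 0.6 -0.6 -0. ] w 0.999 tilt z [-0.  0. -1.]
go [np.float64(402.2), np.float64(-314.6), 75] -54 -> [ 0.001 -0.069  0.799] spin 1.788
```

Request:
carry_out(
  deltas=[
    [0.085,-0.056,0.2,-0.33,1],
    [0.085,-0.056,0.5,-0.66,1],
    [0.085,-0.056,0.6,-1,1],
    [0.085,-0.056,0.6,-1,1],
  ],
)

```text
clock: 24.9
position: [0.4029, -0.3024, 0.104]
ee_rot: [0.504, 0.864, -0.0, -0.001]
ft_force: [0.5, 0.1, 0.6]
grip_width: 1.003
grasp_force: 0.0
```

```bash
python3 -c "
from h import *
go([404,-302.3,36],39)"
```

```text
t 24.9 pos [ 402.9 -302.4  104. ] jaw yaw 29.5 q [-0.07  0.25  0.7   1.98 -0.19  0.99  1.24] F [0.5 0.1 0.6] w 1.003 tilt z [-0.002  0.001 -1.   ]
go [404, -302.3, 36] 39 -> [-0.004  0.007  0.453] spin -0.318
```

Request:
carry_out(
  deltas=[
    [-0.004,0.007,0.2,-0.31,1],
    [-0.004,0.007,0.4,-0.31,1],
    [-0.004,0.007,0.45,-0.31,0.9],
    [-0.004,0.007,0.45,-0.31,0.5],
    [-0.004,0.007,0.45,-0.31,0.12],
    [-0.004,0.007,0.45,-0.31,0.12],
    [-0.004,0.007,0.45,-0.31,0.12],
    [0,0,0.3,-0.31,0.12],
    [0,0,0.1,-0.31,0.12],
    [0,0,-0.3,-0.31,0.12],
    [0,0,-0.3,-0.31,0.12],
  ],
)

```text
clock: 26.28
position: [0.4053, -0.3051, 0.155]
ee_rot: [0.433, 0.901, 0.001, 0.004]
ft_force: [1.3, -0.3, -0.4]
grip_width: 0.614
grasp_force: 42.5
```

Run:
```python
from h import *
w=held("heart_soap");cv2.imwrite("pics/w8.png",w["img"][:,:,::-1])
go([557.6,-311.2,45],None)
```

```text
t 26.3 pos [ 405.3 -305.1  155. ] jaw yaw 38.7 q [-0.09  0.17  0.71  1.93 -0.13  1.08  1.35] F [ 1.3 -0.3 -0.4] w 0.614 tilt z [ 0.008 -0.003 -1.   ]
grip 42.5
heart_soap 0.57 c [ 409.5 -310.4] z 146.8 wh 55x53 yaw -52.0 mean [ 404.1 -307.7] rgb [181 132  48] n 10101
held top in tool: x [-31.6  20. ] y [-25.4  24.8] z 9.1 underside TCP height ~39.1
t 26.4 pos [ 403.6 -303.4  151. ] jaw yaw 38.7 q [-0.09  0.17  0.71  1.93 -0.13  1.08  1.35] F [-0.9  0.1 -0.7] w 0.609 tilt z [ 0.003 -0.    -1.   ]
go [557.6, -311.2, 45] None -> [-0.682  0.767  0.71 ] spin 0.000
```

View pics/w8.png

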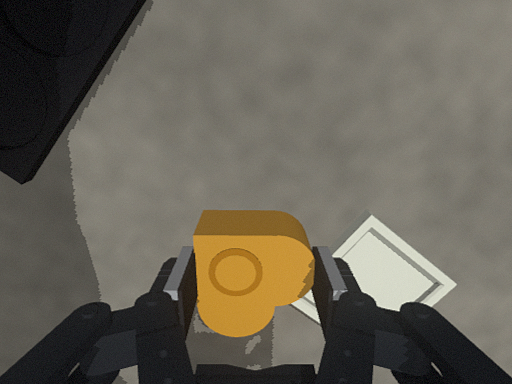

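The heart is gripped flank to lobe and held level, and the tray is visible at right. Placing it now.

Request:
carry_out(
  deltas=[
    [-0.25,0.3,0,0,0.12],
    [-0.5,0.6,0,0,0.12],
    [-0.682,0.767,0,0,0.12],
    [-0.682,0.767,0.2,0,0.12],
    [-0.682,0.767,0.45,0,0.12],
    [-0.682,0.767,0.6,0,0.12],
    [-0.682,0.767,0.66,0,0.12],
    [-0.682,0.767,0.69,0,0.12],
    [-0.682,0.767,0.69,0,0.12],
  ],
)

```text
clock: 27.5
position: [0.557, -0.3113, 0.0468]
ee_rot: [0.432, 0.902, 0.0, 0.0]
ft_force: [0.1, 0.2, -0.5]
grip_width: 0.613
grasp_force: 42.5
```

```bash
python3 -c "
from h import *
go([557.6,-311.2,45.5],None)"
```

```text
t 27.5 pos [ 557.  -311.3   46.8] jaw yaw 38.7 q [-0.    0.61  0.59  1.65 -0.39  1.    1.39] F [ 0.1  0.2 -0.5] w 0.613 tilt z [ 0. -0. -1.]
go [557.6, -311.2, 45.5] None -> [-0.002  0.004  0.009] spin 0.000
```

Request:
carry_out(
  deltas=[
    [0,0,0.01,0,0.12],
    [0,0,0.01,0,0.3],
    [0,0,0.01,0,0.5],
    [0,0,0.01,0,0.5],
    [0,0,0,0,0.55],
    [0,0,-0.15,0,0.6],
    [0,0,-0.5,0,0.8],
    [0,0,-0.9,0,1],
    [0.2,-0.4,-1,0,1],
    [0.2,-0.8,-1,0,1],
    [0.2,-0.8,-1,0,1],
    [0.2,-0.8,-1,0,1],
    [0.2,-0.8,-1,0,1],
  ],
)

```text
clock: 29.12
position: [0.4457, -0.362, 0.1967]
ee_rot: [0.432, 0.902, 0.0, 0.0]
ft_force: [0.6, 0.7, 1.3]
grip_width: 1.0
grasp_force: 0.0
```

Run:
```python
from h import *
state()
p=camera("top")
im=p["img"][90:300,80:440];cv2.imwrite("pics/top9.png",cv2.resize(im,None,fx=2.2,fy=2.2)[:,:,::-1])
for q in("bar_soap_a","round_soap_a","heart_soap","jug","spatula"):measure(p,q)
```

```text
t 29.1 pos [ 445.7 -362.   196.7] jaw yaw 38.9 q [ 0.    0.3   0.73  1.71 -0.21  1.21  1.46] F [0.6 0.7 1.3] w 1.000 tilt z [ 0.  0. -1.]
bar_soap_a 0.77 c [579.  287.4] z 38.5 wh 71x38 yaw 88.7 mean [578.7 287.4] rgb [217 160  58] n 219
bar_soap_a 0.69 c [264.4 315.3] z 32.3 wh 76x39 yaw -54.5 mean [264.9 315.8] rgb [ 56  84 178] n 244
bar_soap_a 0.68 c [579.  392.9] z 38.3 wh 76x39 yaw 89.8 mean [579.6 392.9] rgb [215 159  60] n 248
round_soap_a 0.77 c [646.2 -28.4] z 39.1 wh 52x51 yaw 0.1 mean [646.  -29.4] rgb [220 170  84] n 177
round_soap_a 0.64 c [579.  392.9] z 38.2 wh 76x39 yaw 89.8 mean [579.7 392.6] rgb [211 156  61] n 250
round_soap_a 0.58 c [638.1  56.3] z 38.9 wh 54x50 yaw -44.0 mean [638.1  57.2] rgb [220 164  66] n 187
heart_soap 0.82 c [ 561.4 -316.6] z 38.2 wh 53x52 yaw -48.9 mean [ 556.7 -315.6] rgb [216 163  68] n 190
jug 0.77 c [770.4 234.8] z 32.2 wh 112x89 yaw 30.9 mean [766.6 234.9] rgb [151 159 155] n 802
spatula 0.61 c [ 774.4 -192.8] z 4.7 wh 282x71 yaw 87.8 mean [ 776.6 -153.3] rgb [156 147 133] n 906
```

View pics/top9.png

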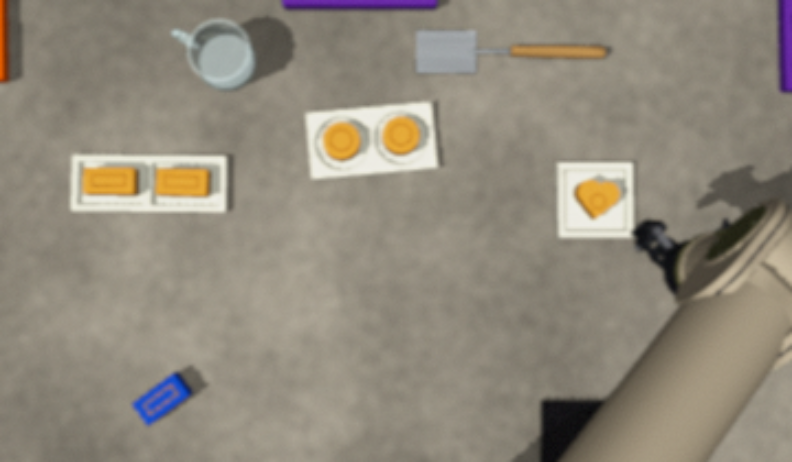

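All five soaps sit in their wells with tops level: bars at (110,181) and (183,182), rounds at (342,140) and (401,134), heart at (598,197). The jug, spatula and decoys have not moved.

```bash
python3 -c "
from workcell import ticket
print(ticket.hand_in())"
```

```text
the job is handed in; nothing more can be done
None
```

All five soaps are in their wells, flat, stamped face up and released; the jug, spatula and look-alikes were left untouched, and the job was handed in at about 29 s of the 104 s allowed.

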